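# Latch the parts-well flap at the pacemaker inspection station

### The job

First swing the magnifier on its arm well clear of the parts well, out over the edge of the shelf towards the robot's side until it points about straight off the shelf. Then push the clear hinged flap down over the well until it clicks home on its catch and stays shut when let go; press gently so the acrylic does not crack, keep off the light bar, and leave the pulse generator in the well and the things on the shelf where they are.

Things in the scene. Friction and masses are not known exactly. Their poses are not given: they have to be found in the camera images.
- station: Green shelf, fixed, 270 mm in x (-100 to +170), 540 in y, top 45 mm above the table. Origin on the table below the middle of the parts well (opening x -62 to +72, y -62 to +62, white floor 8 mm above the table). x points away from the robot (yaw varies), y left, z up. Light-bar posts, 16 mm thick, 215 high, at x +30, y -245 and +245.
- light_bar (a point): Fixed aluminium lamp bar along y above the well: 30 mm in x, 520 in y, 24 high; origin at the centre of its underside, at station x +30, 170 mm above the shelf (215 above the table). It covers the outer part of the shut flap: reach in under it from the robot's side with the tool tilted 25 to 45 degrees, fingers pointing away from the robot and down. Must not be pushed.
- magnifier_pivot (a point): Pivot axis of the magnifier arm, at the top of the dark post (26 mm thick, 245 mm high, at station x -20, y -200).
- magnifier (a joint): Swing angle of the magnifier arm about its post, rad. At angle q the arm points along station (x, y) = (-sin q, cos q): 0 is over the well; growing swings its free end towards the robot, and at 1.57 it points straight off the shelf's front edge; stop at 1.8. Starts between 0 and 0.25; well clear is beyond 1.2. Stiff friction, about 1.2 N at the knob; it stays where it is left.
- magnifier_knob (a point): Centre of the top of the blue upright knob on the white magnifier arm: 16 mm thick, 44 mm high, 125 mm from the pivot axis. Its top is 308 mm above the table, the arm's top 264 mm, the arm's underside 250 mm. The lens ring (90 mm across, 249 to 265 mm high) is centred 200 mm from the axis.
- flap (a joint): Opening angle of the flap, rad: 0 is level with the shelf top, 1.57 upright. Starts open between 1.15 and 1.6. Hinge friction and a weak opening spring (up to 2 N at the free edge): pushed nearly shut but not caught, it rises again beyond 0.3 when let go. Stays shut once caught.
- flap_catch (a point): Nominal place of the catch, at shelf-top level at the free edge. It is a sprung roller with a firm stop below, set at a different height at each station, which cannot be read: the flap seats anywhere from -0.08 to +0.08 rad. Pushing 80 mm from the hinge, resistance starts 0.1 rad before the stop, peaks at 8 to 10 N, then clicks through about 0.03 rad before the stop.
- flap_hinge (a point): Clear acrylic flap, 102 mm long, 108 wide, 5 thick, orange strips along hinge and free edge. Origin mid-hinge axis: along station y at station x -55, 45 mm above the table, on the robot's side of the well. x points to the free edge (105 mm), z is the normal of the outer face (which contains the origin): it looks to the robot when open, up when shut. Cracks if the fingers press over 35 N.
- flap_edge (a point): Middle of the free edge of the flap's outer face, 105 mm from the hinge axis.
- generator: Titanium pulse generator, 44 x 58 x 9 mm with an amber header, lying loose on the floor of the well; origin at its underside. Leave alone.
- beaker: Clear glass beaker, 56 mm across, 75 mm high, standing on the shelf; origin at the centre of its underside. Leave alone.
- probe_holder: Stainless steel probe holder, foot 52 mm across, 100 mm high with the probe tips, standing on the shelf; origin at the centre of its underside. Leave alone.
- rubber_block: Grey rubber block 50 x 40 x 25 mm on the shelf; origin at the centre of its underside. Leave alone.

How it is judged:
By the outcome, as a careful person would: the job done as asked, in the order asked, and still so for the second after the job is handed in, with the robot touching nothing.
It also fails if it takes over 54 s, if anything falls off the work surface, if the arm or the gripper's body presses on something with over 40 N, if the wrist force passes 120 N, or if a joint passes its speed limit or range.

### The arm

A 6-joint arm with a two-finger parallel gripper is mounted at the origin on the work surface. World frame = base frame: x ahead of the robot, y to its left, z up, the work surface at z = 0. Lengths are in m, angles in rad, forces in N, time in s.
With the tool pointing down it reaches from about 0.4 to 0.825 m from the base axis. Payload 7 kg.
Tool frame: the origin (TCP) lies on the centre line of the jaws, within the pads' length; the fingertips stand 22 mm ahead of it and the grasp point (between the pads) lies 3 mm ahead of it; z points along the fingers, y is the line along which they close (so a half turn about z gives the same grasp; the last joint's range is limited). The gripper opens to 88 mm and grips with 3 to 60 N. Pads are 19 mm wide; open, the fingers measure 130 mm over their backs; the gripper's body (78 mm by 193 mm) begins 47 mm behind the grasp point.
Start: joints at [-0.833, 0.359, 0.012, 0, -1.224, -0.288], TCP at [0.293, -0.608, 0.249] pointing down, gripper open.
Joint ranges: [-3.07, 3.07], [-1.43, 2.12], [-1.02, 1.25], [-3.03, 1.67], [-3.05, -0], [-3.03, 3.03]. Speed limits (rad/s): [2.39, 2.39, 3.01, 3.14, 3.14, 3.14].

### API

Orientations are given as [roll, pitch, yaw] about the fixed x, y, z axes, in that order (R = Rz(yaw) Ry(pitch) Rx(roll)).
In Python, from station import arm gives the robot as it stands.
- The arm moves only by the tool arm_command, never from a script. Its argument "series" is one flat list of numbers, 7 for each row, row after row: the turn, a rotation vector about the tool's x, y, z each as a share of 90 degrees, from -1 to 1, then the shift along the tool's x, y, z each as a share of 0.1 m, from -1 to 1, then the opening, from 0 (shut) to 1 (fully open). A call has 1 to 8 rows; each row is the pose to reach, as a shift and turn from the pose commanded when the call began, along the tool's axes at that moment; what a row does not reach only later rows make up. A row lasts 1/8 s, in which the tool goes at most 62.5 mm and 10.7 degrees, less where a joint would pass 70% of its speed; a pose out of reach is approached as far as the arm can. A call with a number of a shift or a turn outside -1 to 1 is refused whole. A call with a gripper value outside its range is refused whole. The fingers move at their own pace and stop on an object; "force" is the grip in N (left out, the last holds). Time passes only in rows, so rows that repeat a pose let the fingers close. It gives the time, the measured TCP pose, the force, the opening and the grip force at its end, in the units of the state.
- arm.get_state(): the state, without advancing time (a new reading comes with each control period).
- arm.grab_frame(name): name is "scene" or "top" or "wrist"; returns the picture (420x560x3 uint8, blue, green, red); there is no depth.
- arm.camera_model(name): a dict with "fovy" (degrees; the focal length in pixels is half the picture's height over the tangent of half this angle, whatever the lens; pixels are square), "cx", "cy" (the principal point, pixels), "D" ([k1, k2, p1, p2, k3] as OpenCV has them; the pictures are not rectified), "pose" (4x4, takes a point from camera to world coordinates). Camera axes: x right, y down, z forward; pixel columns grow to the right and rows downward; lengths in m; the calibration is good to about 2 mm. A picture is of the moment at which its call begins: read the wrist's pose just before it. camera_model takes no time and is no camera call; for the wrist camera it gives the pose at the moment of the call.
- arm.job_done(): hands the job in; it is judged then, once.
The state is a dict: "t": time; "q": joint angles; "qd": joint speeds; "joint_efforts": joint torques, N m; "eef_pos": TCP position; "ee_rot": TCP orientation; "force": force on the tool from outside, world axes, zero at the start; "moment": the same for the moment, N m; "width": finger opening in m; "gripper_force": force on a finger pad.
Only numpy, scipy, OpenCV 4.12 (cv2) and the standard library are available. Lean on these libraries where they do the work, as an engineer would, in place of code of your own. Each camera call takes 0.05 s, during which the arm holds its last target. There are 200 camera calls.

## Working session

There is one attempt and no reset: what is moved stays moved. The work goes in short steps, Python scripts to look and compute and a tool call to move; the robot and the scene stay as the last step left them, time stands still between calls to the robot, and variables do not carry over. Pictures are saved under pics/ and viewed, at most 10 in all, crops included, and the job is handed in when it is done.

Besides the shell and the picture viewer there is one more tool, called as a command line: name --argument value ..., lists and objects as JSON in quotes. arm_command: Moves the arm, as the interface text tells. Its arguments: {"type":"object","properties":{"series":{"type":"array"},"force":{"type":"number"}},"required":["series"]}

```bash
ls; mkdir -p pics; cat > h.py <<'E'
import numpy as np, cv2
from station import arm
def grab(n,f=None):
    m=arm.camera_model(n); im=arm.grab_frame(n)
    if f: cv2.imwrite('pics/'+f,im)
    return im,m
def K(m,h=420):
    f=h/2/np.tan(np.radians(m['fovy'])/2)
    return np.array([[f,0,m['cx']],[0,f,m['cy']],[0,0,1.]])
def ray(m,uv):
    p=cv2.undistortPoints(np.array([[uv]],float),K(m),np.array(m['D'],float))[0,0]
    T=np.array(m['pose']); return T[:3,3],T[:3,:3]@np.array([p[0],p[1],1])
def onz(m,uv,z):
    o,d=ray(m,uv); return o+d*(z-o[2])/d[2]
def proj(m,P):
    T=np.linalg.inv(np.array(m['pose'])); P=np.atleast_2d(P).astype(float)
    return cv2.projectPoints(P,cv2.Rodrigues(T[:3,:3])[0],T[:3,3],K(m),np.array(m['D'],float))[0][:,0]
E
python3 - <<'E'
from h import *
a,ma=grab('scene','s.png');b,mb=grab('top','t.png')
for m in(ma,mb): print(m['fovy'],np.round(m['pose'],3).tolist())
s=arm.get_state();print(s)
E
```

```text
pics
45.21636594095613 [[0.09, 0.837, -0.54, 1.157], [0.996, -0.072, 0.054, 0.001], [0.006, -0.543, -0.84, 0.951], [0.0, 0.0, 0.0, 1.0]]
42.93232072649107 [[-0.01, -0.993, 0.117, 0.54], [-1.0, 0.011, 0.015, 0.03], [-0.017, -0.117, -0.993, 1.186], [0.0, 0.0, 0.0, 1.0]]
{'t': 0.1, 'q': array([-8.32886541e-01,  3.59313425e-01,  1.11847609e-02, -2.95701438e-04,
       -1.22409353e+00, -2.88090506e-01]), 'qd': array([ 0.00045879, -0.00246903,  0.00112665,  0.00177511, -0.00034399,
        0.00181294]), 'joint_efforts': array([-2.50998710e-03, -5.84162593e+01,  2.93753850e+01,  7.01547951e+00,
        1.02282269e-02, -5.59702062e-05]), 'eef_pos': array([ 0.29329808, -0.60752079,  0.24773477]), 'ee_rot': array([ 3.14014656e+00, -1.38617586e-04, -2.69187395e+00]), 'force': array([-0.06311117,  1.05591451, -0.10813741]), 'moment': array([0.00107545, 0.0142014 , 0.03253154]), 'gripper_force': 0.0, 'width': 0.0876858736234709}
```

View pics/s.png

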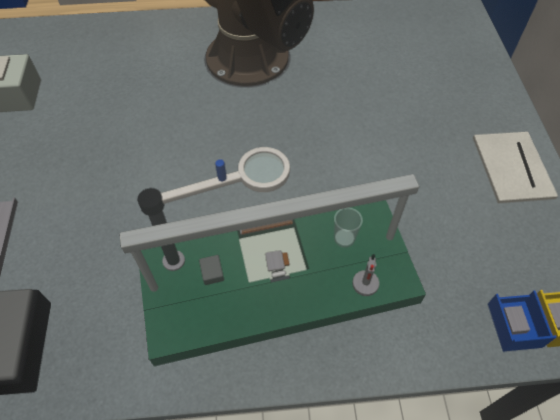

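View pics/t.png

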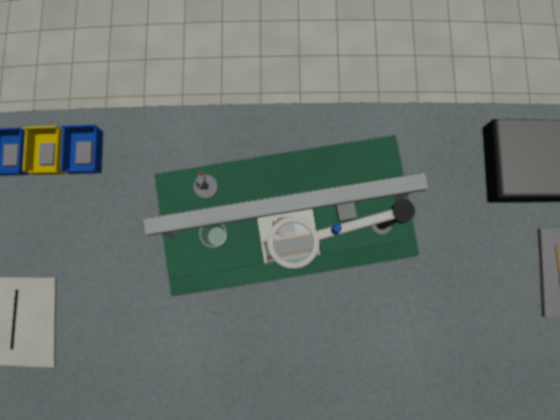

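The scene view, from the far side, shows the magnifier arm (post about 150,195; knob 221,170; lens 264,168) over the well. In the top view the green shelf corners are near (155,175), (397,136), (418,255), (171,294), the knob is at (336,229) and the pivot at (403,211).

```bash
cat >> h.py <<'E'
def station():
    im=cv2.imread('pics/t.png'); m=arm.camera_model('top')
    h=cv2.cvtColor(im,cv2.COLOR_BGR2HSV)
    k=cv2.inRange(h,(65,90,25),(95,255,160))
    c=max(cv2.findContours(cv2.morphologyEx(k,cv2.MORPH_OPEN,np.ones((3,3))),0,2)[0],key=cv2.contourArea)
    pts=np.vstack([c2 for c2 in cv2.findContours(k,0,2)[0] if cv2.contourArea(c2)>100])
    P=np.array([onz(m,p[0],.045)[:2] for p in cv2.convexHull(pts)],np.float32)
    r=cv2.minAreaRect(P*1000); box=cv2.boxPoints(r)/1000
    return np.array(r[0])/1000,r[1],r[2],box
E
python3 - <<'E'
from h import *
c,sz,an,box=station();print(c,sz,an,box)
# long axis dir
e=max([(box[1]-box[0]),(box[2]-box[1])],key=np.linalg.norm);e/=np.linalg.norm(e)
if e[1]<0:e=-e
ux=np.array([e[1],-e[0]]);yaw=np.arctan2(ux[1],ux[0]);o=c-ux*.035
print('yaw',yaw,'o',o)
np.save('st.npy',[o[0],o[1],yaw])
W=lambda x,y,z:np.r_[o+ux*x+e*y,z]
S=lambda p:np.array([(p[:2]-o)@ux,(p[:2]-o)@e])
for n,f in(('top','t.png'),('scene','s.png')):
    im=cv2.imread('pics/'+f);m=arm.camera_model(n);h=cv2.cvtColor(im,cv2.COLOR_BGR2HSV)
    print(n,'pivot proj',proj(m,[W(-.02,-.2,.245),W(.03,.245,.239),W(.03,-.245,.239),W(-.1,-.27,.045),W(-.1,.27,.045),W(.17,.27,.045)]).round().tolist())
    k=cv2.inRange(h,(105,120,50),(125,255,255))
    for cc in cv2.findContours(k,0,2)[0]:
        if cv2.contourArea(cc)>20:
            x=cv2.boundingRect(cc);M=cv2.moments(cc);u=M['m10']/M['m00'],M['m01']/M['m00']
            print('blue',x,u,S(onz(m,u,.295)))
    k=cv2.inRange(h,(3,90,60),(20,255,255))
    for cc in cv2.findContours(k,0,2)[0]:
        if cv2.contourArea(cc)>15: print('orange',cv2.minAreaRect(cc),cv2.boundingRect(cc))
for q in(0,.1,.2): 
    k=W(-.02-.125*np.sin(q),-.2+.125*np.cos(q),.308);print(q,k,proj(arm.camera_model('top'),k),proj(arm.camera_model('scene'),k))
print('hinge',W(-.055,0,.045))
E
```

```text
[0.6821593  0.02786017] (266.10772705078125, 536.10107421875) 8.680896759033203 [[ 0.5101724   0.27275804]
 [ 0.5910869  -0.25720164]
 [ 0.8541461  -0.2170377 ]
 [ 0.7732317   0.31292197]]
yaw 0.15151043 o [0.64756025 0.02257757]
top pivot proj [[401.0, 212.0], [151.0, 225.0], [419.0, 182.0], [419.0, 255.0], [171.0, 296.0], [154.0, 174.0]]
blue (332, 224, 9, 10) (336.0759075907591, 228.1980198019802) [-0.03326106 -0.07563601]
blue (0, 128, 26, 47) (10.660525417946092, 150.64756055953598) [0.19726225 0.47101999]
blue (61, 125, 42, 48) (81.126842837274, 148.67760778859528) [0.1765741  0.33906119]
orange ((557.9390258789062, 261.4512023925781), (31.141695022583008, 2.2086305618286133), 83.6598129272461) (556, 246, 4, 32)
scene pivot proj [[152.0, 203.0], [408.0, 179.0], [128.0, 235.0], [135.0, 233.0], [379.0, 184.0], [425.0, 292.0]]
blue (489, 291, 67, 60) (520.2265564950038, 321.65481680758387) [0.33369008 0.27924287]
blue (216, 160, 8, 7) (219.3381642512077, 163.02415458937196) [-0.03809938 -0.07547169]
blue (495, 0, 41, 27) (517.8352253181974, 8.135534915720674) [-0.3099892   0.61915203]
blue (0, 0, 27, 8) (11.780701754385964, 3.070175438596491) [-0.58007304 -0.43697296]
orange ((285.30767822265625, 258.5384521484375), (11.7669677734375, 4.3145551681518555), 78.69007110595703) (283, 253, 6, 12)
orange ((103.60779571533203, 3.6366968154907227), (15.774267196655273, 208.40289306640625), 86.72950744628906) (0, 0, 209, 18)
0 [ 0.63910922 -0.05458188  0.308     ] [[335.0654332  219.62818399]] [[220.67223822 166.4069637 ]]
0.1 [ 0.62686726 -0.05708271  0.308     ] [[336.74040509 226.97170028]] [[218.99579681 160.64185266]]
0.2 [ 0.61493612 -0.0607932   0.308     ] [[339.14421938 234.14026542]] [[216.6128642 155.1623389]]
hinge [0.59319032 0.01427634 0.045     ]
```

```bash
cat >> h.py <<'E'
from scipy.spatial.transform import Rotation as Ro
sx,sy,syaw=np.load('st.npy') if __import__('os').path.exists('st.npy') else (0,0,0)
ux=np.array([np.cos(syaw),np.sin(syaw)]);uy=np.array([-ux[1],ux[0]])
W=lambda x,y,z:np.r_[np.array([sx,sy])+ux*x+uy*y,z]
S=lambda p:np.r_[(np.asarray(p)[:2]-[sx,sy])@ux,(np.asarray(p)[:2]-[sx,sy])@uy,p[2]]
down=lambda psi:Ro.from_euler('xyz',[np.pi,0,psi])
def rel(p,R,op,p0,R0):
    v=(R0.inv()*R).as_rotvec()/(np.pi/2); d=R0.inv().apply(p-p0)/.1
    return [*np.round(v,2),*np.round(d,2),op]
def now():
    s=arm.get_state(); return s['eef_pos'],Ro.from_euler('xyz',s['ee_rot'])
def plan(targets):
    p0,R0=now()
    for p,R,op in targets: print(', '.join('%g'%x for x in rel(p,R,op,p0,R0)))
E
python3 - <<'E'
from h import *
# first: up + rotate, waypoint
a=W(-.02-.125*np.sin(.11),-.2+.125*np.cos(.11),.37);print(a)
R=down(syaw+.11-np.pi/2)
p0,R0=now()
for k in(.1,.2,.25,.3): plan([(np.r_[p0[:2]+(a-p0)[:2]*k,.345],R,.4)])
p1=p0+(a-p0)*.2
for k in(.4,.6,.8,1.): print(rel(np.r_[p0[:2]+(a-p0)[:2]*k,.36],R,.4,np.r_[p0[:2]+(a-p0)[:2]*.2,.36],R))
E
```

```text
[ 0.62565816 -0.05739983  0.37      ]
0, 0, -0.88, -0.54, 0.35, -0.97, 0.4
0, 0, -0.88, -1.08, 0.7, -0.97, 0.4
0, 0, -0.88, -1.35, 0.88, -0.97, 0.4
0, 0, -0.88, -1.62, 1.05, -0.97, 0.4
[np.float64(0.0), np.float64(0.0), np.float64(0.0), np.float64(-0.89), np.float64(-0.93), np.float64(-0.0), 0.4]
[np.float64(0.0), np.float64(0.0), np.float64(0.0), np.float64(-1.78), np.float64(-1.85), np.float64(-0.0), 0.4]
[np.float64(0.0), np.float64(0.0), np.float64(0.0), np.float64(-2.67), np.float64(-2.78), np.float64(-0.0), 0.4]
[np.float64(0.0), np.float64(0.0), np.float64(0.0), np.float64(-3.56), np.float64(-3.71), np.float64(-0.0), 0.4]
```

arm_command --series '[0, 0, -0.88, -1, 0.65, -1, 0.4, 0, 0, -0.88, -1, 0.65, -1, 0.4, 0, 0, -0.88, -1, 0.65, -1, 0.4, 0, 0, -0.88, -1, 0.65, -1, 0.4, 0, 0, -0.88, -1, 0.65, -1, 0.4, 0, 0, -0.88, -1, 0.65, -1, 0.4, 0, 0, -0.88, -1, 0.65, -1, 0.4, 0, 0, -0.88, -1, 0.65, -1, 0.4]' --force 10

```text
t: 1.1
eef_pos: [0.3552, -0.5056, 0.3481]
ee_rot: [3.141, 0.001, -1.305]
force: [0.0, 0.9, 0.2]
width: 0.0352
gripper_force: 0.0
```

arm_command --series '[0, 0, 0, -0.95, -1, -0.15, 0.4, 0, 0, 0, -0.95, -1, -0.15, 0.4, 0, 0, 0, -0.95, -1, -0.15, 0.4]'

```text
t: 1.48
eef_pos: [0.4287, -0.3858, 0.364]
ee_rot: [-3.141, -0.0, -1.307]
force: [0.4, -0.8, -0.3]
width: 0.0351
gripper_force: 0.0
```

arm_command --series '[0, 0, 0, -0.95, -1, 0, 0.4, 0, 0, 0, -0.95, -1, 0, 0.4, 0, 0, 0, -0.95, -1, 0, 0.4]'

```text
t: 1.85
eef_pos: [0.5006, -0.2683, 0.3631]
ee_rot: [3.141, 0.001, -1.307]
force: [0.1, -1.4, -0.1]
width: 0.035
gripper_force: 0.0
```

arm_command --series '[0, 0, 0, -0.9, -0.9, 0, 0.4, 0, 0, 0, -0.9, -0.9, 0, 0.4, 0, 0, 0, -0.9, -0.9, 0, 0.4]'

```text
t: 2.22
eef_pos: [0.5643, -0.1582, 0.3625]
ee_rot: [3.14, 0.001, -1.306]
force: [0.2, -1.0, -0.4]
width: 0.0352
gripper_force: 0.0
```

```bash
python3 - <<'E'
from h import *
a=W(-.02-.125*np.sin(.11),-.2+.125*np.cos(.11),.37)
R=down(syaw+.11-np.pi/2); s=arm.get_state();print(s['t'],s['eef_pos'],s['ee_rot'],s['force'],s['width'],a)
plan([(a,R,.4)])
im,m=grab('wrist','w1.png'); print(proj(m,[a-[0,0,.062]]))
E
```

```text
2.225 [ 0.56430311 -0.1581547   0.36250404] [ 3.14018616e+00  6.83878720e-04 -1.30638808e+00] [ 0.21297146 -1.00534907 -0.43420945] 0.035186470146213254 [ 0.62565816 -0.05739983  0.37      ]
0, 0, 0, -0.81, -0.86, -0.08, 0.4
[[171.62289061 331.92379527]]
```

View pics/w1.png

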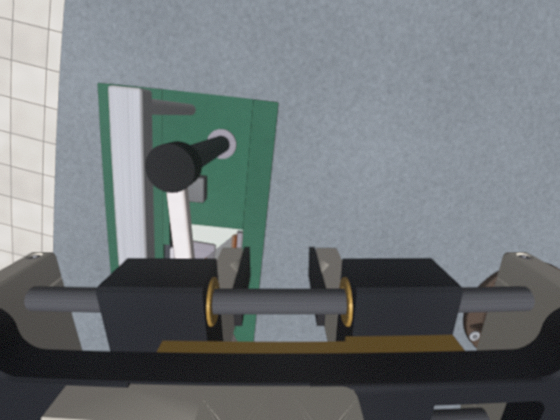

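The wrist view shows the post top at (175,165) with the arm running down to (180,260); the knob is hidden behind the gripper. I'll move above the knob and then descend around it.

arm_command --series '[0, 0, 0, -0.81, -0.86, -0.02, 0.45, 0, 0, 0, -0.81, -0.86, -0.02, 0.45, 0, 0, 0, -0.81, -0.86, -0.02, 0.45, 0, 0, 0, -0.81, -0.86, -0.02, 0.45]'

```text
t: 2.78
eef_pos: [0.6248, -0.0613, 0.3653]
ee_rot: [3.141, -0.0, -1.31]
force: [0.6, 1.2, 0.8]
width: 0.0393
gripper_force: 0.0
```

```bash
python3 - <<'E'
from h import *
a=W(-.02-.125*np.sin(.11),-.2+.125*np.cos(.11),.297)
R=down(syaw+.11-np.pi/2)
plan([(a,R,.45)])
im,m=grab('wrist','w2.png'); print(proj(m,[a*[1,1,0]+[0,0,.308]]))
E
```

```text
0, -0, -0, -0.04, -0.02, 0.68, 0.45
[[274.69247665 243.28175523]]
```

View pics/w2.png

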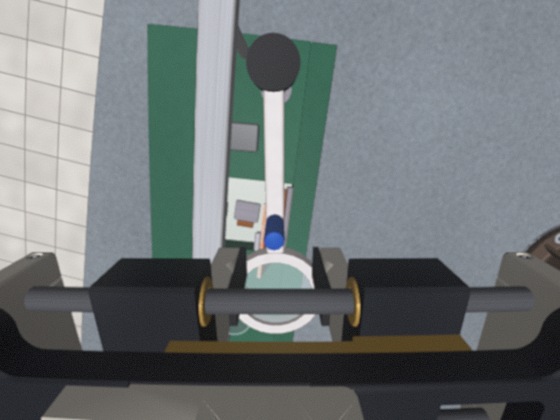

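The knob top appears at (274,240), predicted (275,243), so it matches. Descend around it and compute the arc.

arm_command --series '[0, 0, 0, -0.04, -0.02, 0.68, 0.45, 0, 0, 0, -0.04, -0.02, 0.68, 0.45, 0, 0, 0, -0.04, -0.02, 0.68, 0.45]'

```text
t: 3.2
eef_pos: [0.6263, -0.0568, 0.2992]
ee_rot: [-3.141, -0.001, -1.31]
force: [-0.0, -0.0, 0.1]
width: 0.0396
gripper_force: 0.0
```

```bash
python3 - <<'E'
from h import *
s=arm.get_state();print(s['eef_pos'],s['force'],S(s['eef_pos']))
q=np.linspace(.11,.88,9)[1:]
plan([(W(-.02-.125*np.sin(a),-.2+.125*np.cos(a),.297),down(syaw+a-np.pi/2),.45) for a in q])
E
```

```text
[ 0.62634621 -0.05681045  0.29916398] [-0.02085916 -0.04629406  0.07121525] [-0.03295317 -0.0752767   0.29916398]
-0, -0, -0.06, 0.01, 0.13, 0.02, 0.45
-0, -0, -0.12, 0.03, 0.25, 0.02, 0.45
-0, -0, -0.18, 0.06, 0.36, 0.02, 0.45
-0, -0, -0.25, 0.1, 0.48, 0.02, 0.45
-0, -0, -0.31, 0.15, 0.59, 0.02, 0.45
-0, -0, -0.37, 0.21, 0.69, 0.02, 0.45
-0, -0, -0.43, 0.28, 0.79, 0.02, 0.45
-0, -0, -0.49, 0.36, 0.88, 0.02, 0.45
```

arm_command --series '[0, 0, -0.06, 0.01, 0.13, 0, 0.45, 0, 0, -0.12, 0.03, 0.25, 0, 0.45, 0, 0, -0.18, 0.06, 0.36, 0, 0.45, 0, 0, -0.25, 0.1, 0.48, 0, 0.45, 0, 0, -0.31, 0.15, 0.59, 0, 0.45, 0, 0, -0.37, 0.21, 0.69, 0, 0.45, 0, 0, -0.43, 0.28, 0.79, 0, 0.45, 0, 0, -0.49, 0.36, 0.88, 0, 0.45]'

```text
t: 4.2
eef_pos: [0.5516, -0.1137, 0.301]
ee_rot: [-3.139, -0.005, -0.537]
force: [1.8, 0.3, -0.1]
width: 0.0396
gripper_force: 0.7
```

```bash
python3 - <<'E'
from h import *
s=arm.get_state();p=S(s['eef_pos'])-[-.02,-.2,0];print(s['eef_pos'],s['force'],np.hypot(*p[:2]),np.arctan2(-p[0],p[1]))
q=np.linspace(.88,1.68,9)[1:]
plan([(W(-.02-.125*np.sin(a),-.2+.125*np.cos(a),.298),down(syaw+a-np.pi/2),.45) for a in q])
E
```

```text
[ 0.55158374 -0.11366473  0.30103589] [ 1.82113889  0.32039467 -0.06264632] 0.12440890792269806 0.8743860520784474
-0, -0, -0.06, -0, 0.13, 0.03, 0.45
-0, -0, -0.13, 0.02, 0.26, 0.03, 0.45
-0, -0, -0.19, 0.05, 0.38, 0.03, 0.45
-0, -0, -0.25, 0.09, 0.49, 0.03, 0.45
-0, -0, -0.32, 0.15, 0.61, 0.03, 0.45
-0, -0, -0.38, 0.21, 0.71, 0.03, 0.45
-0, -0, -0.44, 0.29, 0.81, 0.03, 0.45
-0, -0, -0.51, 0.37, 0.9, 0.03, 0.45
```

Moving well, with about 1.8 N. Second half of the arc.

arm_command --series '[0, 0, -0.06, 0, 0.13, 0.02, 0.45, 0, 0, -0.13, 0.02, 0.26, 0.02, 0.45, 0, 0, -0.19, 0.05, 0.38, 0.02, 0.45, 0, 0, -0.25, 0.09, 0.49, 0.02, 0.45, 0, 0, -0.32, 0.15, 0.61, 0.02, 0.45, 0, 0, -0.38, 0.21, 0.71, 0.02, 0.45, 0, 0, -0.44, 0.29, 0.81, 0.02, 0.45, 0, 0, -0.51, 0.37, 0.9, 0.02, 0.45]'

```text
t: 5.2
eef_pos: [0.5371, -0.2102, 0.299]
ee_rot: [3.14, -0.004, 0.265]
force: [0.7, 0.9, -0.1]
width: 0.0394
gripper_force: 0.7
```

```bash
python3 - <<'E'
from h import *
s=arm.get_state();p=S(s['eef_pos'])-[-.02,-.2,0];print(s['q'],s['force'],np.hypot(*p[:2]),np.arctan2(-p[0],p[1]))
im,m=grab('scene','s2.png')
h=cv2.cvtColor(im,cv2.COLOR_BGR2HSV);k=cv2.inRange(h,(105,120,50),(125,255,255))
for cc in cv2.findContours(k,0,2)[0]:
    if 8<cv2.contourArea(cc)<300:
        M=cv2.moments(cc);u=M['m10']/M['m00'],M['m01']/M['m00'];P=S(onz(m,u,.29))-[-.02,-.2,0];print(u,P,np.arctan2(-P[0],P[1]))
E
```

```text
[-3.37162092e-02  1.65768575e-01 -1.34753482e-01  6.23975234e-04
 -1.26539096e+00  1.86898645e+00] [ 0.66394381  0.94301373 -0.13354364] 0.12507634594215505 1.6787214164927913
(136.76862745098038, 128.63529411764705) [-0.13287146 -0.00355082  0.29      ] 1.5975136685752687
(11.95238095238095, 3.0627705627705626) [-0.5682382  -0.23918917  0.29      ] 1.9692156040783713
```

View pics/s2.png

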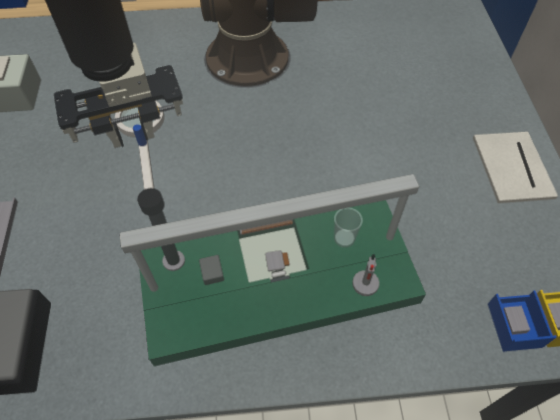

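The magnifier now points straight off the front edge: knob at (137,129), q about 1.59. Back off slightly, lift, and work out the flap poses.

arm_command --series '[0, 0, 0, 0, -0.06, 0, 0.45, 0, 0, 0, 0, -0.06, -0.8, 0.45, 0, 0, 0, 0, -0.06, -0.8, 0.45, 0, 0, 0, 0, -0.06, -0.8, 0.45]'

```text
t: 5.75
eef_pos: [0.5349, -0.2031, 0.3783]
ee_rot: [3.14, -0.004, 0.26]
force: [-0.2, 0.8, -0.5]
width: 0.0396
gripper_force: 0.0
```

```bash
cat >> h.py <<'E'
def tool(tilt,flip=1):  # flip=1: camera (+x_t) on robot side
    R=down(syaw+(np.pi if flip else 0)); ax=np.r_[uy,0]
    return Ro.from_rotvec(-ax*tilt)*R
def flapTCP(th,r=.085,tilt=np.radians(35),y=.01,clr=0,flip=1):
    d=np.array([np.cos(th),np.sin(th)]);n=np.array([-d[1],d[0]])
    g=.0095*abs(np.sin(tilt-th))+clr
    t=np.array([-.055,.045])+r*d+g*n-.022*np.array([np.sin(tilt),-np.cos(tilt)])
    return W(t[0],y,t[1]),tool(tilt,flip)
E
python3 - <<'E'
from h import *
p,R=now();m=arm.camera_model('wrist');T=np.array(m['pose'])
print('cam in tool',R.inv().apply(T[:3,3]-p),R.inv().apply(T[:3,2]))
print('tool z check (station)',S(tool(.6).apply([0,0,1])+np.r_[sx,sy,0]), np.array(arm.get_state()['q']))
for th in(1.6,.8,0):print(th,S(flapTCP(th)[0]))
# flap view
im,m=grab('top','t2.png')
for th in(1.15,1.35,1.6):
  print(th,proj(m,[W(-.055+.105*np.cos(th),y,.045+.105*np.sin(th)) for y in(-.054,.054)]).round().tolist())
cv2.imwrite('pics/t2c.png',cv2.resize(im[190:290,230:350],None,fx=5,fy=5))
E
```

```text
cam in tool [ 0.08275209  0.00045524 -0.13590395] [-0.30786277  0.00122257  0.95142999]
tool z check (station) [ 5.64642473e-01  1.26719707e-16 -8.25335615e-01] [-2.09034560e-02  1.29604447e-01 -2.61719991e-03  3.45123010e-04
 -1.43380511e+00  1.85157607e+00]
1.6 [-0.07803499  0.01        0.14775332]
0.8 [-0.00967987  0.01        0.12524099]
0 [0.01738132 0.01       0.06847032]
1.15 [[316.0, 227.0], [262.0, 236.0]]
1.35 [[318.0, 237.0], [263.0, 246.0]]
1.6 [[320.0, 250.0], [265.0, 259.0]]
```

View pics/t2c.png

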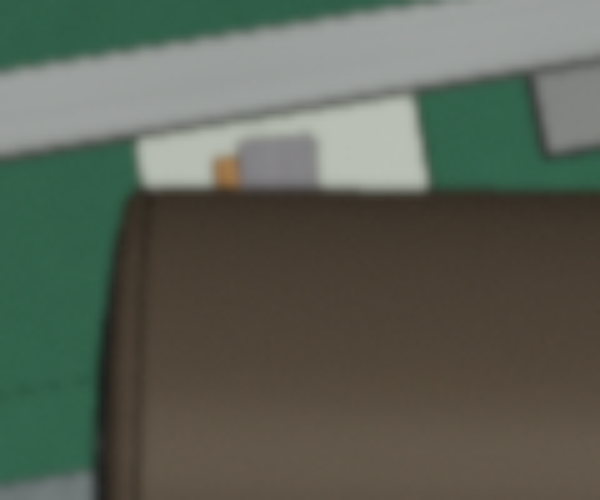

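The robot's own arm hides the flap in the crop; only the well's white floor and the generator (about 270,160 in the crop) show. The flap will be found by touch. The wrist camera would sit near the light bar, so I turn the tool half round to put the camera on the robot's side.

arm_command --series '[0, 0, 1, 0.25, -1, -0.15, 0, 0, 0, 1, 0.25, -1, -0.15, 0, 0, 0, 1, 0.25, -1, -0.15, 0, 0, 0, 1, 0.25, -1, -0.15, 0, 0, 0, 1, 0.25, -1, -0.15, 0, 0, 0, 1, 0.25, -1, -0.15, 0, 0, 0, 1, 0.25, -1, -0.15, 0, 0, 0, 1, 0.25, -1, -0.15, 0]'

```text
t: 6.8
eef_pos: [0.5321, -0.1001, 0.3892]
ee_rot: [3.14, 0.001, -1.225]
force: [0.3, -0.3, -0.4]
width: 0.0003
gripper_force: 0.0
```

```bash
python3 - <<'E'
from h import *
s=arm.get_state();print(s['eef_pos'],s['ee_rot'],s['q'])
t=W(-.14,.01,.38);plan([(t,down(syaw-np.pi+.12),0),(t,down(syaw-np.pi),0)])
E
```

```text
[ 0.53212443 -0.10014609  0.38919121] [ 3.13954164e+00  7.55272388e-04 -1.22480024e+00] [ 1.75779793e-01  7.76335252e-02 -3.75487835e-02 -3.99472245e-04
 -1.45776334e+00  1.70262553e-01]
0, -0, 1.05, -1.13, -0.15, 0.09, 0
0, -0, 1.12, -1.13, -0.15, 0.09, 0
```

arm_command --series '[0, 0, 1, -1, -0.15, 0.09, 0, 0, 0, 1, -1, -0.15, 0.09, 0, 0, 0, 1, -1, -0.15, 0.09, 0, 0, 0, 1, -1, -0.15, 0.09, 0, 0, 0, 1, -1, -0.15, 0.09, 0, 0, 0, 1, -1, -0.15, 0.09, 0, 0, 0, 1, -1, -0.15, 0.09, 0, 0, 0, 1, -1, -0.15, 0.09, 0]'

```text
t: 7.8
eef_pos: [0.5115, -0.0013, 0.3803]
ee_rot: [3.141, -0.002, -2.697]
force: [-0.8, -0.8, 0.1]
width: 0.0008
gripper_force: 0.0
```

```bash
python3 - <<'E'
from h import *
s=arm.get_state();print(s['eef_pos'],s['ee_rot'],s['q'])
im,m=grab('wrist','w3.png')
print(proj(m,[W(-.055,-.054,.045),W(-.055,.054,.045)]).round().tolist())
for th in(1.15,1.3,1.45,1.6):
  print(th,proj(m,[W(-.055+.105*np.cos(th),y,.045+.105*np.sin(th)) for y in(-.054,.054)]).round().tolist())
plan([(W(-.15,.01,.28),tool(np.radians(35)),0)])
E
```

```text
[ 0.51149896 -0.0013034   0.38026877] [ 3.14106045e+00 -2.06592717e-03 -2.69660581e+00] [ 3.81521288e-01  2.62750002e-02 -1.11796289e-01 -4.03832936e-04
 -1.43482057e+00 -1.50727616e+00]
[[236.0, 209.0], [297.0, 226.0]]
1.15 [[220.0, 256.0], [291.0, 276.0]]
1.3 [[221.0, 249.0], [295.0, 269.0]]
1.45 [[224.0, 240.0], [298.0, 261.0]]
1.6 [[226.0, 230.0], [302.0, 251.0]]
0.06, -0.39, 0.18, 0.08, 0.16, 1, 0
```

View pics/w3.png

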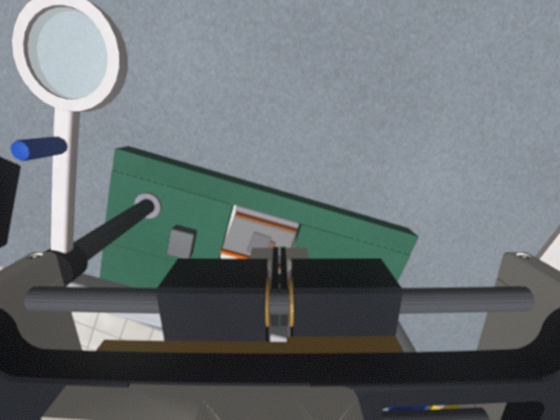

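The hinge strip runs from (236,208) to (298,224), within 2 px of the prediction, and the free-edge strip near (222–245, 255–260) puts the flap at about 1.17 rad. Tilt and descend to the approach.

arm_command --series '[0.06, -0.39, 0.18, 0.08, 0.16, 1, 0, 0.06, -0.39, 0.18, 0.08, 0.16, 1, 0, 0.06, -0.39, 0.18, 0.08, 0.16, 1, 0, 0.06, -0.39, 0.18, 0.08, 0.16, 1, 0, 0.06, -0.39, 0.18, 0.08, 0.16, 1, 0]'

```text
t: 8.48
eef_pos: [0.495, 0.009, 0.279]
ee_rot: [-3.136, 0.617, -2.977]
force: [0.8, -0.5, -0.0]
width: 0.0005
gripper_force: 0.0
```

```bash
python3 - <<'E'
from h import *
s=arm.get_state();print(s['force'],s['q'],S(s['eef_pos']))
T=np.radians(35)
print([S(flapTCP(1.17,clr=c)[0]) for c in(.03,.06)])
plan([(flapTCP(1.17,clr=.1)[0],tool(T),0),(flapTCP(1.17,clr=.04)[0],tool(T),0)])
E
```

```text
[ 0.83702073 -0.46947161 -0.04336503] [ 0.50869703 -0.31535968 -0.97165277  0.56654626 -0.38269141 -2.38826846] [-0.15284516  0.00964534  0.27899743]
[array([-0.06671825,  0.01      ,  0.15495579]), array([-0.09434077,  0.01      ,  0.16666034])]
0, 0, 0.01, 0.38, 0.01, 0.91, 0
0, 0, 0.01, 0.07, 0, 1.42, 0
```

arm_command --series '[0, 0, 0, 0.38, 0, 0.9, 0, 0, 0, 0, 0.38, 0, 0.9, 0, 0, 0, 0, 0.38, 0, 0.9, 0, 0, 0, 0, 0.38, 0, 0.9, 0]'

```text
t: 8.98
eef_pos: [0.5285, -0.0, 0.2093]
ee_rot: [3.116, 0.579, -2.978]
force: [-0.3, 0.4, 0.9]
width: 0.0004
gripper_force: 0.0
```

```bash
python3 - <<'E'
from h import *
s=arm.get_state();print(s['force'],s['q'],S(s['eef_pos']))
T=np.radians(35)
plan([flapTCP(1.17,clr=.04)+(0,)]+[flapTCP(1.17,clr=.015)+(0,)]+[flapTCP(a)+(0,) for a in np.linspace(1.1,.6,6)])
E
```

```text
[-0.29111082  0.43428142  0.86200371] [ 0.35312894 -0.12901023 -1.01696061  0.63109528 -0.13346946 -2.35689598] [-0.1210685  -0.00437971  0.20926706]
0.02, -0.02, 0.01, -0.1, 0.12, 0.67, 0
0.02, -0.02, 0.01, -0.24, 0.11, 0.88, 0
0.02, -0.02, 0.01, -0.36, 0.11, 1.06, 0
0.02, -0.02, 0.01, -0.41, 0.1, 1.14, 0
0.02, -0.02, 0.01, -0.45, 0.1, 1.23, 0
0.02, -0.02, 0.01, -0.47, 0.1, 1.32, 0
0.02, -0.02, 0.01, -0.49, 0.09, 1.41, 0
0.02, -0.02, 0.01, -0.5, 0.09, 1.5, 0
```

Joint 3 is near its limit when tilted this close in, so I approach with a smaller tilt and increase it as the flap closes.

```bash
python3 - <<'E'
from h import *
D=np.radians
plan([(W(-.12,.01,.2),tool(D(18)),0)])
p,R=W(-.12,.01,.2),tool(D(18))
for th,c,t in((1.17,.04,18),(1.17,.015,18),(1.1,0,18),(1,0,19),(.9,0,20),(.8,0,21),(.7,0,22),(.6,0,23)):
  a,b=flapTCP(th,clr=c,tilt=D(t)); print(S(a).round(3),[float(x) for x in rel(a,b,0,p,R)])
E
```

```text
0.02, 0.17, 0.01, 0.04, 0.14, 0.09, 0
[-0.072  0.01   0.163] [0.0, 0.0, 0.0, -0.34, 0.0, 0.5, 0.0]
[-0.049  0.01   0.153] [0.0, 0.0, 0.0, -0.53, -0.0, 0.67, 0.0]
[-0.029  0.01   0.145] [0.0, 0.0, 0.0, -0.69, -0.0, 0.81, 0.0]
[-0.021  0.01   0.141] [-0.0, -0.01, 0.0, -0.76, 0.0, 0.87, 0.0]
[-0.014  0.01   0.135] [-0.0, -0.02, 0.0, -0.81, 0.0, 0.94, 0.0]
[-0.007  0.01   0.129] [-0.0, -0.03, -0.0, -0.86, -0.0, 1.02, 0.0]
[-0.     0.01   0.122] [-0.0, -0.04, -0.0, -0.9, -0.0, 1.11, 0.0]
[0.005 0.01  0.115] [-0.0, -0.06, -0.0, -0.93, -0.0, 1.2, 0.0]
```

arm_command --series '[0.02, 0.17, 0.01, 0.04, 0.14, 0.09, 0, 0.02, 0.17, 0.01, 0.04, 0.14, 0.09, 0, 0.02, 0.17, 0.01, 0.04, 0.14, 0.09, 0, 0.02, 0.17, 0.01, 0.04, 0.14, 0.09, 0]'

```text
t: 9.48
eef_pos: [0.5278, 0.0145, 0.2003]
ee_rot: [3.141, 0.315, -2.992]
force: [-1.5, -0.8, -0.4]
width: 0.0004
gripper_force: 0.0
```

```bash
python3 - <<'E'
from h import *
D=np.radians
s=arm.get_state();print(s['force'],s['q'],S(s['eef_pos']),s['ee_rot'],tool(D(18)).as_euler('xyz'))
plan([(*flapTCP(th,clr=c,tilt=D(t)),0) for th,c,t in((1.17,.04,18),(1.17,.015,18),(1.1,0,18))])
E
```

```text
[-1.53221246 -0.81661422 -0.43005078] [ 0.46353689 -0.01730255 -0.68328295  0.16666372 -0.6111228  -2.00693656] [-0.11958873  0.01007995  0.20033297] [ 3.14128702  0.31456934 -2.99176022] [ 3.14159265  0.31415927 -2.99008222]
-0, 0, -0, -0.34, -0, 0.51, 0
-0, 0, -0, -0.52, 0, 0.67, 0
-0, 0, -0, -0.69, 0, 0.81, 0
```

arm_command --series '[0, 0, 0, -0.34, 0, 0.51, 0, 0, 0, 0, -0.34, 0, 0.51, 0, 0, 0, 0, -0.52, 0, 0.67, 0, 0, 0, 0, -0.6, 0, 0.74, 0, 0, 0, 0, -0.69, 0, 0.81, 0, 0, 0, 0, -0.69, 0, 0.81, 0]'

```text
t: 10.22
eef_pos: [0.6178, 0.0277, 0.1445]
ee_rot: [3.141, 0.313, -2.993]
force: [-0.2, 0.4, 0.2]
width: 0.0005
gripper_force: 0.0
```

```bash
python3 - <<'E'
from h import *
D=np.radians
s=arm.get_state();print(s['force'],s['q'],S(s['eef_pos']))
plan([(*flapTCP(th,tilt=D(t)),0) for th,t in((1,19),(.9,21),(.8,23),(.7,25),(.6,27),(.5,29))])
E
```

```text
[-0.19818371  0.42827004  0.15483022] [ 0.40252628  0.20453965 -0.57796066  0.16395894 -0.4899195  -1.95802204] [-0.02862938  0.00951787  0.14448126]
-0, -0.01, -0, -0.06, 0.01, 0.06, 0
-0, -0.03, -0, -0.11, 0.01, 0.13, 0
-0, -0.06, -0, -0.16, 0.01, 0.22, 0
-0, -0.08, -0, -0.19, 0.01, 0.3, 0
-0, -0.1, -0, -0.22, 0.01, 0.4, 0
-0, -0.12, -0, -0.24, 0.01, 0.49, 0
```

arm_command --series '[0, -0.01, 0, -0.06, 0, 0.06, 0, 0, -0.03, 0, -0.11, 0, 0.13, 0, 0, -0.06, 0, -0.16, 0, 0.22, 0, 0, -0.08, 0, -0.19, 0, 0.3, 0, 0, -0.1, 0, -0.22, 0, 0.4, 0, 0, -0.12, 0, -0.24, 0, 0.49, 0]'

```text
t: 10.98
eef_pos: [0.6412, 0.0471, 0.1105]
ee_rot: [3.099, 0.447, -2.99]
force: [-1.0, -4.4, 2.0]
width: 0.0004
gripper_force: 0.8
```

```bash
python3 - <<'E'
from h import *
D=np.radians
s=arm.get_state();print(s['force'],s['q'],S(s['eef_pos']),S(flapTCP(.5,tilt=D(29))[0]))
plan([(*flapTCP(th,tilt=D(t)),0) for th,t in((.45,30),(.4,31),(.35,31),(.3,32),(.25,32),(.2,32))])
E
```

```text
[-1.02063651 -4.37890044  1.99562268] [ 0.35875394  0.24350669 -0.80224165  0.54394737 -0.09168262 -2.29930485] [-0.002606    0.02523959  0.1104838 ] [0.00890072 0.01       0.10504404]
0.03, -0.05, -0, -0.08, -0.16, 0.13, 0
0.03, -0.06, -0, -0.07, -0.16, 0.16, 0
0.03, -0.06, -0, -0.07, -0.16, 0.2, 0
0.03, -0.07, -0, -0.06, -0.16, 0.24, 0
0.03, -0.07, -0, -0.06, -0.16, 0.28, 0
0.03, -0.07, -0, -0.05, -0.17, 0.31, 0
```

The wrist is nearing q5 = 0, so I fit a simple kinematic model to the recorded states to choose a reachable tilt.

```bash
cat > kin.py <<'E'
from h import *
from scipy.optimize import least_squares
D=np.radians
Q=np.array([[-.8329,.3593,.0112,-.0003,-1.2241,-.2881],[-.0337,.16577,-.13475,.00062,-1.26539,1.86899],[-.0209,.1296,-.00262,.00035,-1.43381,1.85158],[.17578,.07763,-.03755,-.0004,-1.45776,.17026],[.38152,.02628,-.1118,-.0004,-1.43482,-1.50728],[.5087,-.31536,-.97165,.56655,-.38269,-2.38827],[.35313,-.12901,-1.01696,.6311,-.13347,-2.3569],[.46354,-.0173,-.68328,.16666,-.61112,-2.00694],[.40253,.20454,-.57796,.16396,-.48992,-1.95802],[.35875,.24351,-.80224,.54395,-.09168,-2.2993]])
P=np.array([[.2933,-.60752,.24773],[.5371,-.2102,.299],[.5349,-.2031,.3783],[.53212,-.10015,.38919],[.5115,-.0013,.38027],[.495,.009,.279],[.5285,0,.2093],[.5278,.0145,.2003],[.6178,.0277,.1445],[.6412,.0471,.1105]])
E=Ro.from_euler
def fk(q,w,s4=1,s6=1):
    a,d,h,L1,L2,e,L3=w
    R=E('z',q[0]);p=R.apply([a,d,h]);R=R*E('y',q[1]);p=p+R.apply([0,0,L1])
    R=R*E('y',-q[2]);p=p+R.apply([L2,0,e]);R=R*E('x',s4*q[3])*E('y',-q[4]);p=p+R.apply([L3,0,0])
    return p,R*E('x',s6*q[5])
def fit(s4):
    return least_squares(lambda w:(np.array([fk(q,w,s4)[0] for q in Q])-P).ravel(),[0,-.19,.4,.4,.4,0,.2])
F=max((fit(s) for s in(1,-1)),key=lambda f:-f.cost);s4=1 if fit(1).cost<fit(-1).cost else -1
w=F.x
def zt(q): return fk(q,w,s4)[1].apply([1,0,0])
lo=np.array([-3.07,-1.43,-1.02,-3.03,-3.05]);hi=np.array([3.07,2.12,1.25,1.67,0])
def ik(p,R,q0):
    z=R.apply([0,0,1])
    f=lambda q:np.r_[(fk(np.r_[q,0],w,s4)[0]-p)*10,zt(np.r_[q,0])-z]
    r=least_squares(f,np.clip(q0,lo+.01,hi-.01),bounds=(lo,hi));return r.x,r.cost**.5
E
python3 - <<'E'
from kin import *
print(s4,w.round(3),F.cost**.5)
print(zt(Q[8]),tool(D(18)).apply([0,0,1]))
for y in(.01,-.03,.03):
 for th,t in((.5,20),(.5,25),(.3,25),(.3,30),(0,25),(0,30),(0,35)):
  p,R=flapTCP(th,tilt=D(t),y=y);q,c=ik(p,R,Q[8][:5]);print(y,th,t,q.round(2),round(c,4))
E
```

```text
-1 [ 0.081 -0.179  0.259  0.577  0.379  0.012  0.419] 0.05840731521473656
[ 0.30465535  0.04623645 -0.95133975] [ 0.30547697  0.04664038 -0.95105652]
0.01 0.5 20 [ 0.38  0.32 -0.65  0.29 -0.27] 0.0
0.01 0.5 25 [ 0.4   0.3  -0.76  0.86 -0.13] 0.0
0.01 0.3 25 [ 0.39  0.34 -0.76  1.15 -0.11] 0.0
0.01 0.3 30 [ 0.41  0.33 -0.8   1.67 -0.13] 0.0421
0.01 0 25 [ 0.39  0.39 -0.77  1.67 -0.1 ] 0.0049
0.01 0 30 [ 0.4   0.38 -0.78  1.67 -0.12] 0.0657
0.01 0 35 [ 0.42  0.38 -0.79  1.67 -0.15] 0.1264
-0.03 0.5 20 [ 0.3   0.32 -0.64  0.19 -0.27] 0.0
-0.03 0.5 25 [ 0.31  0.31 -0.74  0.64 -0.11] 0.0
-0.03 0.3 25 [ 0.31  0.34 -0.75  0.95 -0.08] 0.0
-0.03 0.3 30 [ 0.32  0.34 -0.78  1.67 -0.08] 0.0432
-0.03 0 25 [ 0.3   0.4  -0.76  1.67 -0.06] 0.0048
-0.03 0 30 [ 0.31  0.39 -0.76  1.67 -0.08] 0.0663
-0.03 0 35 [ 0.32  0.39 -0.77  1.67 -0.09] 0.1277
0.03 0.5 20 [ 0.42  0.31 -0.66  0.34 -0.28] 0.0
0.03 0.5 25 [ 0.44  0.29 -0.77  0.93 -0.15] 0.0
0.03 0.3 25 [ 0.43  0.33 -0.77  1.2  -0.13] 0.0
0.03 0.3 30 [ 0.46  0.33 -0.81  1.67 -0.15] 0.0406
0.03 0 25 [ 0.43  0.39 -0.78  1.67 -0.12] 0.004
0.03 0 30 [ 0.45  0.38 -0.79  1.67 -0.14] 0.0643
0.03 0 35 [ 0.47  0.38 -0.8   1.67 -0.18] 0.1245
```

```bash
python3 - <<'E'
import re
s=open('kin.py').read()
s=s.replace("a,d,h,L1,L2,e,L3=w","a,d,h,L1,L2,e,L3,b,d2,d3=w").replace("[0,0,L1]","[b,0,L1]").replace("[L3,0,0]","[L3,0,d3]").replace("[L2,0,e]","[L2,d2,e]").replace("0,.2])","0,.2,0,0,0])")
open('kin.py','w').write(s)
E
python3 - <<'E'
from kin import *
r=F.fun.reshape(-1,3);print(s4,w.round(3),F.cost**.5);print((r*1000).round(1).tolist())
for y in(.01,):
 for th,t in((.5,20),(.3,20),(.1,20),(0,20),(0,22),(-.08,20)):
  p,R=flapTCP(th,tilt=D(t),y=y,r=.068);q,c=ik(p,R,Q[8][:5]);print(S(p).round(3),th,t,q.round(2),round(c,4))
E
```

```text
-1 [-0.069  0.138  0.291  0.586  0.42   0.025  0.462  0.042 -0.327  0.064] 0.03988810210602918
[[0.1, 4.8, -5.1], [0.5, 3.2, 0.6], [-4.5, 3.3, -4.3], [-5.2, 2.5, -3.1], [-4.1, 2.0, -0.1], [9.0, -13.5, -6.3], [-15.2, -10.7, -3.0], [24.8, 11.5, 15.8], [23.6, 11.9, 11.7], [-21.5, -4.4, -6.2]]
[-0.004  0.01   0.1  ] 0.5 20 [ 0.38  0.28 -0.68  0.28 -0.29] 0.0
[0.002 0.01  0.086] 0.3 20 [ 0.37  0.31 -0.67  0.3  -0.26] 0.0
[0.005 0.01  0.075] 0.1 20 [ 0.37  0.33 -0.68  0.32 -0.23] 0.0
[0.005 0.01  0.069] 0 20 [ 0.37  0.34 -0.68  0.34 -0.22] 0.0
[0.005 0.01  0.069] 0 22 [ 0.35  0.34 -0.71  0.47 -0.17] 0.0
[0.006 0.01  0.064] -0.08 20 [ 0.36  0.35 -0.68  0.35 -0.21] 0.0
```

A 20° tilt with the press 68 mm from the hinge is reachable and clears the bar by about 23 mm. Return to that tilt.

```bash
python3 - <<'E'
from kin import *
plan([(*flapTCP(.7,tilt=D(20),r=.07,clr=.01),0)])
E
```

```text
0.03, 0.06, 0, 0.09, -0.15, -0.16, 0
```

arm_command --series '[0.03, 0.06, 0, 0.09, -0.15, -0.16, 0, 0.03, 0.06, 0, 0.09, -0.15, -0.16, 0, 0.03, 0.06, 0, 0.09, -0.15, -0.16, 0, 0.03, 0.06, 0, 0.09, -0.15, -0.16, 0]'

```text
t: 11.48
eef_pos: [0.6269, 0.0301, 0.1184]
ee_rot: [-3.139, 0.35, -2.994]
force: [0.3, 0.4, -0.2]
width: 0.0007
gripper_force: 0.0
```

```bash
python3 - <<'E'
from kin import *
s=arm.get_state();print(s['t'],s['force'],s['q'],S(s['eef_pos']),s['ee_rot'])
plan([(*flapTCP(.7,tilt=D(20),r=.07,clr=.01),0)]+[(*flapTCP(a,tilt=D(20),r=.068),0) for a in (.6,.5,.4,.3,.25,.2)])
E
```

```text
11.475 [ 0.34431027  0.37253967 -0.24272447] [ 0.40034131  0.23850935 -0.65631821  0.26182265 -0.34740234 -2.05535263] [-0.01931442  0.01051095  0.1183653 ] [-3.13911331  0.35035928 -2.99367567]
-0, 0, -0, -0.03, -0.01, -0.02, 0
-0, 0, -0, -0.07, -0, 0.16, 0
-0, 0, -0, -0.08, -0, 0.23, 0
-0, 0, -0, -0.09, -0, 0.31, 0
-0, 0, -0, -0.09, -0, 0.38, 0
-0, 0, -0, -0.09, -0, 0.41, 0
-0, 0, -0, -0.09, -0, 0.43, 0
```

arm_command --series '[0, 0, 0, -0.07, 0, 0.16, 0, 0, 0, 0, -0.08, 0, 0.23, 0, 0, 0, 0, -0.09, 0, 0.31, 0, 0, 0, 0, -0.09, 0, 0.38, 0, 0, 0, 0, -0.09, 0, 0.41, 0, 0, 0, 0, -0.09, 0, 0.41, 0]'

```text
t: 12.22
eef_pos: [0.6489, 0.0336, 0.0829]
ee_rot: [-3.14, 0.349, -2.995]
force: [-0.5, 0.1, 0.5]
width: 0.0007
gripper_force: 0.3
```

```bash
python3 - <<'E'
from kin import *
s=arm.get_state();print(s['t'],s['force'],s['q'],S(s['eef_pos']),S(flapTCP(.25,tilt=D(20),r=.068)[0]))
plan([(*flapTCP(a,tilt=D(20),r=.068),0) for a in (.2,.15,.1,.05,0)])
E
```

```text
12.225 [-0.4527223   0.09126525  0.49186172] [ 0.38242378  0.3199683  -0.66343994  0.32091694 -0.26089952 -2.10334866] [0.00302276 0.01070156 0.08286397] [0.00312914 0.01       0.08340708]
-0, -0, -0, 0, -0.01, 0.02, 0
-0, -0, -0, 0, -0.01, 0.05, 0
-0, -0, -0, 0.01, -0.01, 0.08, 0
-0, -0, -0, 0.02, -0.01, 0.11, 0
-0, -0, -0, 0.02, -0.01, 0.14, 0
```

arm_command --series '[0, 0, 0, 0, 0, 0.02, 0, 0, 0, 0, 0, 0, 0.04, 0, 0, 0, 0, 0, 0, 0.06, 0, 0, 0, 0, 0, 0, 0.06, 0]'

```text
t: 12.72
eef_pos: [0.6512, 0.0339, 0.0774]
ee_rot: [-3.14, 0.349, -2.995]
force: [-1.3, -0.5, 0.8]
width: 0.0002
gripper_force: 0.3
```

arm_command --series '[0, 0, 0, 0.01, 0, 0.02, 0, 0, 0, 0, 0.01, 0, 0.02, 0]'

```text
t: 12.98
eef_pos: [0.6514, 0.0341, 0.0756]
ee_rot: [-3.14, 0.35, -2.994]
force: [-0.8, -0.9, 0.8]
width: 0.0002
gripper_force: 0.7
```

arm_command --series '[0, 0, 0, 0, 0, 0.02, 0, 0, 0, 0, 0, 0, 0.02, 0]'

```text
t: 13.22
eef_pos: [0.6518, 0.0341, 0.0743]
ee_rot: [-3.14, 0.35, -2.995]
force: [-6.5, -1.0, 9.9]
width: 0.0004
gripper_force: 5.3
```

Catch resistance reached (about 10 N). Small downward steps from here.

arm_command --series '[0, 0, 0, 0.01, 0, 0.01, 0, 0, 0, 0, 0.01, 0, 0.01, 0]'

```text
t: 13.48
eef_pos: [0.6518, 0.0341, 0.0737]
ee_rot: [-3.14, 0.352, -2.995]
force: [-5.9, -1.7, 12.5]
width: 0.0001
gripper_force: 6.4
```

arm_command --series '[0, 0, 0, 0, 0, 0.01, 0, 0, 0, 0, 0, 0, 0.01, 0]'

```text
t: 13.72
eef_pos: [0.6519, 0.0341, 0.0723]
ee_rot: [-3.14, 0.351, -2.995]
force: [-3.8, -1.5, 7.1]
width: 0.0004
gripper_force: 3.9
```

arm_command --series '[0, 0, 0, 0.01, 0, 0.01, 0, 0, 0, 0, 0.01, 0, 0.01, 0]'

```text
t: 13.98
eef_pos: [0.6513, 0.0342, 0.0702]
ee_rot: [-3.14, 0.35, -2.994]
force: [0.7, 0.1, 1.2]
width: 0.0006
gripper_force: 0.7
```

arm_command --series '[0, 0, 0, 0, 0, 0.01, 0, 0, 0, 0, 0, 0, 0.01, 0]'

```text
t: 14.22
eef_pos: [0.6515, 0.0342, 0.0697]
ee_rot: [-3.14, 0.35, -2.994]
force: [-3.7, -0.8, 7.8]
width: 0.0004
gripper_force: 3.9
```

Force dropped to about 1 N and rose again, so it clicked through onto the stop. One small confirming press, then retreat up and back along the approach.

arm_command --series '[0, 0, 0, 0, 0, 0.01, 0, 0, 0, 0, 0, 0, 0.01, 0]'

```text
t: 14.48
eef_pos: [0.6518, 0.0342, 0.0694]
ee_rot: [-3.14, 0.351, -2.995]
force: [-8.7, 0.7, 14.7]
width: 0.0008
gripper_force: 7.4
```

arm_command --series '[0, 0, 0, 0, 0, -0.2, 0, 0, 0, 0, 0.3, 0, -0.5, 0, 0, 0, 0, 0.7, 0, -0.8, 0, 0, 0, 0, 0.9, 0, -1, 0, 0, 0, 0, 0.9, 0, -1, 0, 0, 0, 0, 0.9, 0, -1, 0]'

```text
t: 15.22
eef_pos: [0.5347, 0.0172, 0.1315]
ee_rot: [-3.14, 0.35, -2.994]
force: [-0.6, 0.0, 0.0]
width: 0.0008
gripper_force: 0.0
```

```bash
python3 - <<'E'
from h import *
s=arm.get_state();print(s['force'],s['q'],S(s['eef_pos']))
im,m=grab('scene');im2,m2=grab('wrist')
for th in(0,.3): print(th,proj(m2,[W(-.055+.105*np.cos(th),y,.045+.105*np.sin(th)) for y in(-.054,.054)]).round().tolist(),proj(m,[W(-.055+.105*np.cos(th),y,.045+.105*np.sin(th)) for y in(-.054,.054)]).round().tolist())
cv2.imwrite('pics/fin.png',np.hstack([cv2.resize(im[100:340,120:440],(400,300)),cv2.resize(im2,(400,300))]))
E
```

```text
[-0.57313142  0.0175167   0.04245348] [ 0.45308694  0.07203801 -0.85354117  0.33139815 -0.32701656 -2.17405951] [-0.11234673  0.01175099  0.1315408 ]
0 [[222.0, 311.0], [318.0, 311.0]] [[251.0, 274.0], [303.0, 263.0]]
0.3 [[216.0, 335.0], [321.0, 335.0]] [[249.0, 265.0], [303.0, 253.0]]
```

View pics/fin.png

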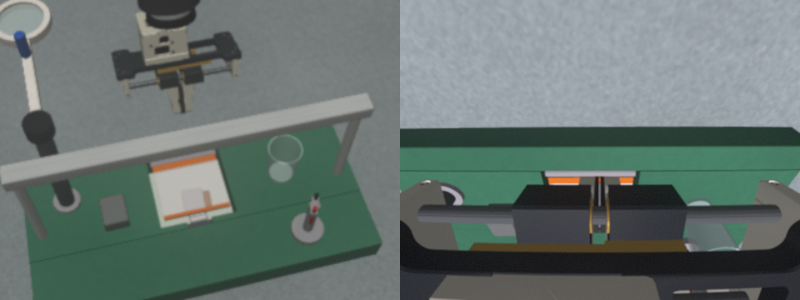

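In the left half of the view, the free-edge strip runs from (165,218) to (230,205). That is scene (252,274)–(304,264), matching the shut position. The magnifier points off the front edge, nothing else has moved, and the robot is clear.

```bash
python3 -c "
from station import arm
print(arm.job_done())"
```

```text
the job is handed in; nothing more can be done
None
```

I swung the magnifier out straight off the shelf's front edge (about 1.59 rad), then pressed the flap until it clicked, at no more than about 17 N; it stayed shut after release, and the job is handed in at about 15 s.

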